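# Glaze the last side of a lantern

### The arm

A 7-joint arm with a two-finger parallel gripper is mounted at the origin on the work surface. World frame = base frame: x ahead of the robot, y to its left, z up, the work surface at z = 0. Lengths are in m, angles in rad, forces in N, time in s.
With the tool pointing down it reaches from about 0.4 to 0.875 m from the base axis. Payload 19.3 kg.
Tool frame: the origin (TCP) lies between the finger pads; the fingertips stand 25 mm ahead of it and the grasp point (between the pads) lies 6 mm ahead of it; z points along the fingers, y is the line along which they close (so a half turn about z gives the same grasp; the last joint's range is limited). The gripper opens to 85 mm and grips with 20 to 120 N. Pads are 22 mm wide; open, the fingers measure 114 mm over their backs; the gripper's body (76 mm by 85 mm) begins 54 mm behind the grasp point. The pads swing forward as they close: fully open they stand 13 mm farther back than shut.
Start: joints at [1.191, 0.521, -0.036, 1.599, 0.021, 1.021, -0.113], TCP at [0.191, -0.595, 0.256] pointing down, gripper open.
Joint ranges: [-2.91, 2.91], [-0.3, 2.13], [-1.5, 1.42], [0.17, 2.43], [-1.26, 4.41], [0.16, 1.93], [-2.52, 2.52]. Speed limits (rad/s): [1.89, 1.89, 2.39, 2.39, 3.01, 3.01, 3.01].

### API

Orientations are given as a unit quaternion [x, y, z, w].
In Python, from bench import manip gives the robot as it stands.
- The arm moves only by the tool servo_tool, never from a script. Its argument "series" is a list of rows, each an object of numbers: "x", "y", "z": the shift along the tool's x, y, z each as a share of 2.5 cm, from -1 to 1; "ax", "ay", "az": the turn, a rotation vector about the tool's x, y, z each as a share of 0.15 rad, from -1 to 1; "grip": the closure, from -1 (fully open) to 1 (shut). A call has 1 to 12 rows; each row shifts and turns the commanded pose from where the row before left it, along the tool's axes as they then stand; what a row does not reach is not made up. A row lasts 1/10 s, in which the tool goes at most 50 mm and 8.59 degrees, less where a joint would pass 70% of its speed; a pose out of reach is approached as far as the arm can. A call with a number of a shift or a turn outside -1 to 1 is refused whole. A call with a gripper value outside its range is refused whole. The fingers move at their own pace and stop on an object; the grip force is fixed at half the most. Time passes only in rows, so rows that do not move let the fingers close. It gives the time, the measured TCP pose, the force, the opening and the grip force at its end, in the units of the state.
- manip.sense(): the state, without advancing time (a new reading comes with each control period).
- manip.grab_frame(name): name is "side" or "top" or "wrist"; returns the picture (420x560x3 uint8, red, green, blue); there is no depth.
- manip.camera_info(name): a dict with "fov_y" (degrees; the focal length in pixels is half the picture's height over the tangent of half this angle, whatever the lens; pixels are square), "cx", "cy" (the principal point, pixels), "view" (4x4, takes a point from world to camera coordinates); the wrist camera has in their place "tool_from_camera" (4x4, takes a point from camera to tool coordinates, whose origin is the TCP and whose axes are the flange's). Camera axes: x right, y down, z forward; pixel columns grow to the right and rows downward; lengths in m; the calibration is good to about 2 mm. A picture is of the moment at which its call begins: read the wrist's pose just before it. camera_info takes no time and is no camera call.
- manip.sign_off(): hands the job in; it is judged then, once.
Trained networks look in the newest picture that a camera, given by its name, has taken for a name from the list of things; names that differ only in an ending like _2 or _b are one class to them, and where a whole thing is asked for, a point or a joint stands for the part that bears it (a point fixed in the world has none). Each returns a list of dicts, best first, with "conf" (0 to 1); they miss things now and then, are a little off and sometimes report something else, mostly with a low value. They report only what shows in the picture. A call takes as long as a camera call. They do not tell look-alikes from the thing itself.
- manip.boxes_of(query, camera): "bbox" ([left, top, width, height] in pixels, round what is visible of it).
- manip.regions_of(query, camera): "region" (420x560 bool, what is visible of it) and "bbox" ([left, top, width, height] in pixels, round what is visible of it).
The state is a dict: "time": time; "joints": joint angles; "qd": joint speeds; "tau": joint torques, N m; "tcp_pos": TCP position; "tool_rot": TCP orientation; "ft_force": force on the tool from outside, world axes, zero at the start; "moment": the same for the moment, N m; "width": opening from 0.0 (shut) to 1.0 (fully open); "grip_force": force on a finger pad.
Only numpy, scipy, OpenCV 4.12 (cv2) and the standard library are available. Lean on these libraries where they do the work, as an engineer would, in place of code of your own. Each camera call takes 0.05 s, during which the arm holds its last target. There are 200 camera calls.

### The job

Put the red pane into the open side of the black lantern. It stands too tight in the wooden rack to be taken by its faces, so draw it out upright by its two narrow edges, stand it in the groove of the dark wooden block and let go, then take it again by its faces near the top and slide it down the lantern's two grooves until it sits fully home on the base; lower it all the way, do not let it drop. Leave the other panes standing in the rack as they are.

Things in the scene. Friction and masses are not known exactly. Their poses are not given: they have to be found in the camera images.
- red_pane: The red fused-glass pane to be fitted: 8 mm thick (its x), 60 mm wide (its y), 100 mm tall (its z, up), about 0.12 kg. Origin at the centre of its bottom edge. Front and back are alike. At the start it stands upright in one of the rack's four slots.
- blue_pane: Blue pane of the same size and axes, standing in another slot of the rack; stays there.
- green_pane: Green pane of the same size and axes, standing in another slot of the rack; stays there.
- amber_pane: Amber pane of the same size and axes, standing in another slot of the rack; stays there.
- rack: Light wooden rack, fixed, 91 (x) by 76 mm (y), origin under its centre, z up. Floor 10 mm above the bench: pane tops stand at 110 mm. Four slots at x = -30, -10, 10, 30 mm: only 12 mm of air between panes. The panes' narrow edges are at y = -30 and 30 mm, free above 24 mm. Dividers rise to 40 mm, end boards (at x = -40 and 40 mm, 50 mm wide) to 100 mm above the bench.
- block: Dark wooden bench block, fixed, 64 mm along its x, 110 mm along its y, 41 mm high; origin at the centre of its underside. One groove runs right through along its y, in the middle: 11 mm wide, its floor 10 mm above the bench, 24 mm deep, with a bevelled mouth above that widens to about 18 mm.
- block_groove (a point): The centre of the groove's floor in the block; axes as the block's (x across the groove, y along it, z up). A pane standing in the block has its origin here, its own x along this x; anywhere within 20 mm along the groove will do.
- lantern: Black metal lantern without its roof, fixed; base 108 mm square, 12 mm thick; origin under its centre, z up. Four grooved corner posts, 86 mm square over all, rise to 122 mm above the bench. Red panes fill three sides; its -x side is open. The top is open; inside, 60 mm of air to the opposite pane and a lamp holder 36 mm high.
- lantern_bay (a point): Where the pane's bottom centre is when fully home: on the base, 12 mm above the bench, in the open side, 34 mm from the lantern's centre. Axes as the lantern's: x across the pane's faces, y along its width. Play 2 mm either way in x, 2.5 mm in y; the grooves' top 10 mm flare by 4 mm. Home, the pane's top is 10 mm below the post tops. 48 mm of its width is free between the posts.
Things that resemble listed ones, but are neither listed nor needed, are in the scene too. There is more than one size of the red_pane; the one meant has the size given above. Several things have the shape of the block; the one meant has the colours described above.

How it is judged:
By the outcome, as a careful person would: the job done as asked, in the order asked, and still so for the second after the job is handed in, with the robot touching nothing.
It also fails if it takes over 64 s, if anything falls off the work surface, if the arm or the gripper's body presses on something with over 40 N, if the wrist force passes 120 N, or if a joint passes its speed limit or range.

## Working session

There is one attempt and no reset: what is moved stays moved. The work goes in short steps, Python scripts to look and compute and a tool call to move; the robot and the scene stay as the last step left them, time stands still between calls to the robot, and variables do not carry over. Pictures are saved under pics/ and viewed, at most 10 in all, crops included, and the job is handed in when it is done.

Besides the shell and the picture viewer there is one more tool, called after "Call:" by a JSON object that holds its "method" and its "body", one argument or row to a line. servo_tool: Moves the arm, as the interface text tells. Shift numbers are shares of 2.5 cm and turn numbers shares of 0.15 rad, none past 1 either way. Its arguments: {"type":"object","properties":{"series":{"type":"array"}},"required":["series"]}

```bash
mkdir -p pics; cat > h.py <<'E'
import numpy as np, cv2
from bench import manip as m
from scipy.spatial.transform import Rotation as R
def save(n,f): 
    im=m.grab_frame(n); cv2.imwrite(f'pics/{f}.png',im[:,:,::-1]); return im
def K(i):
    f=210/np.tan(np.radians(i['fov_y'])/2); return f,i['cx'],i['cy']
def cam(n,s=None):
    i=m.camera_info(n)
    if n!='wrist': V=np.array(i['view'])
    else:
        s=s or m.sense(); T=np.eye(4);T[:3,:3]=R.from_quat(s['tool_rot']).as_matrix();T[:3,3]=s['tcp_pos']
        V=np.linalg.inv(T@np.array(i['tool_from_camera']))
    return K(i),V
def ray(c,u,v,z):
    (f,cx,cy),V=c; C=np.linalg.inv(V); d=C[:3,:3]@[(u-cx)/f,(v-cy)/f,1]; o=C[:3,3]
    return o+d*(z-o[2])/d[2]
def proj(c,p):
    (f,cx,cy),V=c; q=V[:3,:3]@np.asarray(p)+V[:3,3]; return np.array([f*q[0]/q[2]+cx,f*q[1]/q[2]+cy])
E
python3 - <<'E'
from h import *
a=save('top','top0'); b=save('side','side0')
for n in('top','side'):
    i=m.camera_info(n); print(n,i['fov_y'],i['cx'],i['cy'],np.round(np.linalg.inv(i['view']),3).tolist(), [k for k in i])
print(m.sense())
for q in('red_pane','rack','block','lantern'):
  for n in('top','side'):
    print(q,n,[(np.round(d['bbox']).tolist(),round(d['conf'],2)) for d in m.boxes_of(q,n)])
cv2.imwrite('pics/both.png',np.vstack([a,b])[:,:,::-1])
E
```

```text
top 47.87028323010095 281.25458476623373 209.4352180867782 [[-0.028, -0.985, 0.172, 0.344], [-0.999, 0.023, -0.031, 0.011], [0.027, -0.173, -0.985, 0.883], [0.0, 0.0, 0.0, 1.0]] ['fov_y', 'cx', 'cy', 'view']
side 52.029920908040424 276.90029335859384 206.90940859985164 [[0.864, -0.37, 0.34, 0.185], [-0.503, -0.644, 0.576, -0.495], [0.006, -0.669, -0.743, 0.669], [0.0, 0.0, 0.0, 1.0]] ['fov_y', 'cx', 'cy', 'view']
{'time': 0.1, 'joints': array([ 1.19078503,  0.52195293, -0.03631538,  1.59992997,  0.0212155 ,
        1.02104886, -0.11278697]), 'qd': array([ 1.22504646e-05, -9.72856253e-04,  4.93718425e-04, -1.33568780e-03,
       -9.46646310e-04,  4.30049133e-04, -1.35346248e-04]), 'tau': array([ 4.64099605e-03, -9.28487349e+01,  1.98404700e+00, -3.70527577e+01,
        1.80629612e-02,  5.38887049e-03,  2.35746456e-04]), 'tcp_pos': array([ 0.19043405, -0.59501721,  0.25579185]), 'tool_rot': array([ 9.88026032e-01,  1.54286526e-01, -1.14367692e-04, -4.62974325e-04]), 'ft_force': array([ 0.45298433, -0.41248671, -0.05476453]), 'moment': array([ 0.01105682, -0.01016428,  0.0157641 ]), 'grip_force': 0.0, 'width': 0.9995733938140667}
red_pane top [([256.0, 182.0, 32.0, 20.0], 0.98), ([227.0, 143.0, 10.0, 35.0], 0.55)]
red_pane side [([283.0, 157.0, 15.0, 52.0], 0.6), ([294.0, 147.0, 17.0, 32.0], 0.55), ([347.0, 269.0, 59.0, 72.0], 0.45)]
rack top [([241.0, 181.0, 50.0, 65.0], 0.86)]
rack side [([248.0, 166.0, 59.0, 61.0], 0.6)]
block top [([342.0, 244.0, 68.0, 59.0], 0.75), ([378.0, 171.0, 72.0, 50.0], 0.59)]
block side [([256.0, 268.0, 44.0, 73.0], 0.86), ([348.0, 265.0, 56.0, 76.0], 0.84)]
lantern top [([62.0, 161.0, 96.0, 87.0], 0.67)]
lantern side [([201.0, 82.0, 48.0, 68.0], 0.59)]
```

View pics/top0.png

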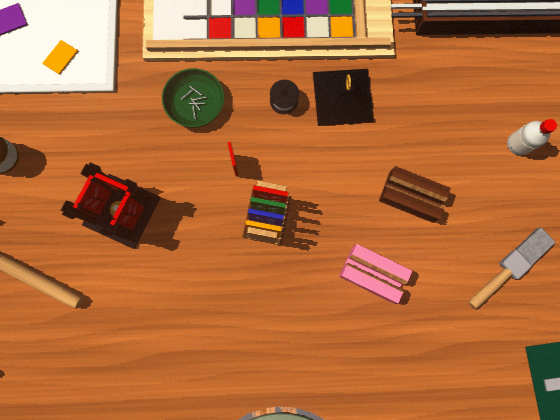

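View pics/side0.png

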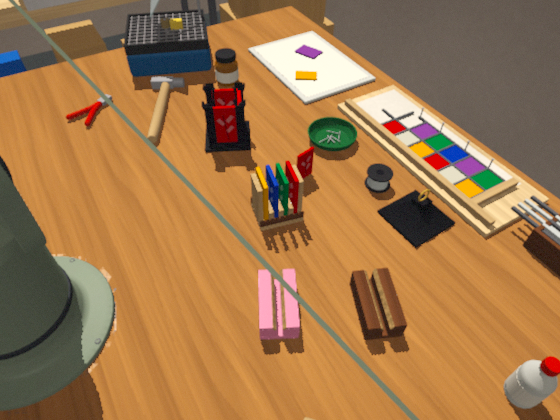

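The dark block is at top px (415,195) and the pink one is a decoy. The red pane fills the far rack slot (270,190), and the small loose red pane (233,158) is a decoy. The lantern is at (110,205). I'll enlarge these three.

```bash
python3 - <<'E'
import cv2,numpy as np
a=cv2.imread('pics/top0.png')
def c(x,y,w,h,s): return cv2.resize(a[y:y+h,x:x+w],None,fx=s,fy=s,interpolation=cv2.INTER_CUBIC)
A=c(55,155,110,100,4) #440x400
B=c(235,170,90,100,4) #360x400
o=np.zeros((600,800,3),np.uint8); o[:400,:440]=A; o[:400,440:800]=B
C=c(370,160,100,66,3); o[400:598,:300]=C
cv2.imwrite('pics/crop1.png',o)
E
```

```text
(no output)
```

View pics/crop1.png

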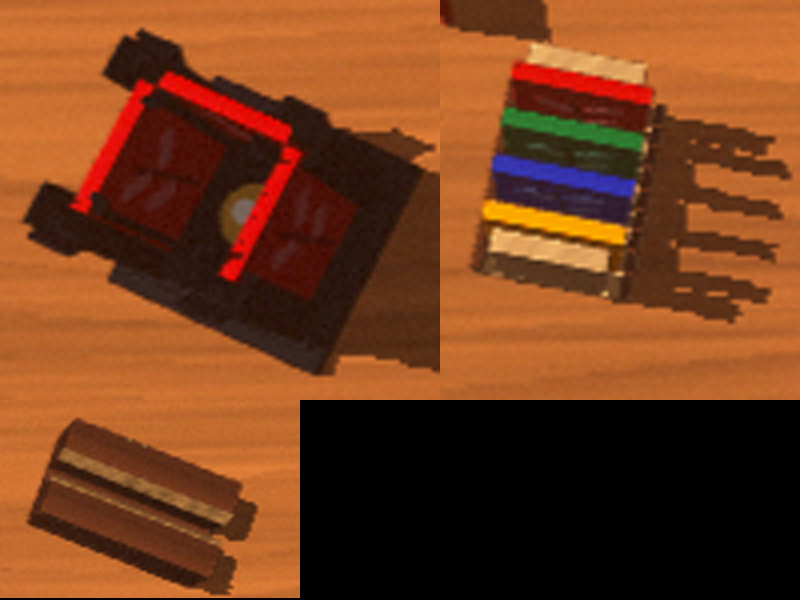

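```bash
python3 - <<'E'
from h import *
a=cv2.imread('pics/top0.png')[:,:,::-1].astype(int); c=cam('top')
r,g,b=a[...,0],a[...,1],a[...,2]
def rect(mask,z):
    n,l,st,ce=cv2.connectedComponentsWithStats(mask.astype(np.uint8))
    for k in range(1,n):
        if st[k,4]<25: continue
        v,u=np.nonzero(l==k); P=np.array([ray(c,x,y,z)[:2] for x,y in zip(u,v)])
        (cx,cy),(w,h),an=cv2.minAreaRect((P*1000).astype(np.float32)); 
        d=P-P.mean(0); _,_,vt=np.linalg.svd(d,full_matrices=False)
        print(st[k].tolist(),'mean',P.mean(0).round(4),'rect',round(cx,1),round(cy,1),round(w,1),round(h,1),round(an,1),'axis',np.degrees(np.arctan2(vt[0,1],vt[0,0])).round(1))
red=(r>190)&(g<60)&(b<60)
L=np.zeros_like(red);L[155:250,60:165]=1; print('lantern');rect(red&L,.112)
Q=np.zeros_like(red);Q[170:250,240:295]=1; print('rack red');rect(red&Q,.11)
print('blue');rect((b>130)&(r<90)&Q,.11);print('green');rect((g>90)&(r<60)&(b<90)&Q,.11);print('amber');rect((r>220)&(g>140)&(b<60)&Q,.11)
print('block')
for d in m.regions_of('block','top'):
    print(d['conf']); rect(d['region'],.041)
# block corners by hand: top-face corners
for u,v in[(370+75/3,160+20/3),(370+242/3,160+85/3),(370+205/3,160+180/3),(370+30/3,160+115/3)]: print(ray(c,u,v,.041).round(4))
print(np.round(m.camera_info('wrist')['tool_from_camera'],3).tolist(),m.camera_info('wrist')['fov_y'])
E
```

```text
lantern
[95, 173, 33, 17, 140] mean [0.5332 0.2676] rect 533.2 267.5 57.3 6.7 64.3 axis -115.4
[73, 175, 20, 33, 131] mean [0.5176 0.313 ] rect 517.6 313.0 6.4 57.7 64.3 axis 154.5
[110, 192, 20, 33, 124] mean [0.488  0.2516] rect 488.0 251.7 6.4 58.1 64.3 axis 154.5
rack red
[253, 186, 35, 10, 141] mean [0.5122 0.0039] rect 512.4 4.4 58.7 6.7 77.2 axis 77.4
blue
[248, 209, 36, 10, 141] mean [0.4732 0.0131] rect 473.3 13.2 58.5 6.6 77.2 axis 77.7
green
[251, 197, 34, 11, 137] mean [0.4929 0.0093] rect 492.7 9.1 57.1 6.6 77.2 axis 77.1
amber
[246, 220, 35, 11, 148] mean [0.4538 0.0172] rect 453.9 17.3 57.9 6.8 77.2 axis -102.5
block
0.84
[340, 245, 72, 57, 2361] mean [ 0.3721 -0.18  ] rect 372.6 -179.7 114.0 68.6 62.2 axis -116.2
0.64
[380, 166, 71, 56, 2458] mean [ 0.5144 -0.2607] rect 514.0 -261.3 117.3 75.7 66.1 axis -111.0
[ 0.5668 -0.2281  0.041 ]
[ 0.5236 -0.3283  0.041 ]
[ 0.4653 -0.3004  0.041 ]
[ 0.5078 -0.1964  0.041 ]
[[0.0, -0.945, -0.328, 0.084], [1.0, 0.0, 0.0, -0.001], [-0.0, -0.328, 0.945, -0.117], [0.0, 0.0, 0.0, 1.0]] 69.74982974646885
```

```bash
cat >> h.py <<'E'
def plan(p,yaw):
    "az units to bring tool y to yaw (deg, mod 180), then shift units in the turned frame"
    s=m.sense(); M=R.from_quat(s['tool_rot']).as_matrix()
    cy=np.degrees(np.arctan2(M[1,1],M[0,1])); d=(yaw-cy+90)%180-90
    a=np.radians(yaw if abs((yaw-cy+180)%360-180)<=90 else yaw+180)
    y=np.array([np.cos(a),np.sin(a),0]); z=np.array([0,0,-1]); x=np.cross(y,z)
    e=np.array(p)-s['tcp_pos']
    tilt=R.from_matrix(M.T@np.c_[x,y,z]).as_rotvec()/.15
    print('turn',tilt.round(2),'shift',(np.array([e@x,e@y,e@z])/.025).round(2),'tcp',s['tcp_pos'].round(4),'yaw',round(cy,2),'w',round(s['width'],3),'F',s['ft_force'].round(1),'t',round(s['time'],2))
E
python3 -c "
from h import *
plan([.512,.004,.25],-102.7)"
```

```text
turn [-0.   -0.    3.54] shift [  7.27 -26.21   0.25] tcp [ 0.1905 -0.5952  0.2563] yaw -72.25 w 1.005 F [0.2 0.8 0.9] t 0.55
```

Call:
{"method": "servo_tool", "body": {
  "series": [
    {"az":0.885,"grip":-1},
    {"az":0.885,"grip":-1},
    {"az":0.885,"grip":-1},
    {"az":0.885,"grip":-1},
    {"x":0.26,"y":-0.936,"grip":-1},
    {"x":0.26,"y":-0.936,"grip":-1},
    {"x":0.26,"y":-0.936,"grip":-1},
    {"x":0.26,"y":-0.936,"grip":-1},
    {"x":0.26,"y":-0.936,"grip":-1},
    {"x":0.26,"y":-0.936,"grip":-1},
    {"x":0.26,"y":-0.936,"grip":-1},
    {"x":0.26,"y":-0.936,"grip":-1}
  ]
}}

```text
validation failed for argument at $.se...
```

Call:
{"method": "servo_tool", "body": {
  "series": [
    {"x":0.26,"y":-0.936,"grip":-1},
    {"x":0.26,"y":-0.936,"grip":-1},
    {"x":0.26,"y":-0.936,"grip":-1},
    {"x":0.26,"y":-0.936,"grip":-1},
    {"x":0.26,"y":-0.936,"grip":-1},
    {"x":0.26,"y":-0.936,"grip":-1},
    {"x":0.26,"y":-0.936,"grip":-1},
    {"x":0.26,"y":-0.936,"grip":-1},
    {"x":0.26,"y":-0.936,"grip":-1},
    {"x":0.26,"y":-0.936,"grip":-1},
    {"x":0.26,"y":-0.936,"grip":-1},
    {"x":0.26,"y":-0.936,"grip":-1}
  ]
}}

```text
validation failed for argument at $.se...
```

Call:
{"method": "servo_tool", "body": {
  "series": [
    {"x":0.26,"y":-0.936,"grip":-1},
    {"x":0.26,"y":-0.936,"grip":-1},
    {"x":0.26,"y":-0.936,"grip":-1},
    {"x":0.26,"y":-0.936,"grip":-1},
    {"x":0.26,"y":-0.936,"grip":-1},
    {"x":0.26,"y":-0.936,"grip":-1},
    {"x":0.26,"y":-0.936,"grip":-1},
    {"x":0.26,"y":-0.936,"grip":-1},
    {},
    {}
  ]
}}

```text
validation failed for argument at $.se...
```

```bash
cat >> h.py <<'E'
def rects(a,c,mask,z,mn=60):
    n,l,st,ce=cv2.connectedComponentsWithStats(mask.astype(np.uint8))
    for k in range(1,n):
        if st[k,4]<mn: continue
        v,u=np.nonzero(l==k); P=np.array([ray(c,x,y,z)[:2] for x,y in zip(u,v)])
        (cx,cy),(w,h),an=cv2.minAreaRect((P*1000).astype(np.float32))
        print(st[k].tolist(),'rect',round(cx,1),round(cy,1),round(w,1),round(h,1),round(an,1))
E
python3 - <<'E'
from h import *
plan([.512,.004,.25],-102.7)
s=m.sense(); a=save('wrist','w1').astype(int); c=cam('wrist',s)
r,g,b=a[...,0],a[...,1],a[...,2]
print('red');rects(a,c,(r>190)&(g<60)&(b<60),.11);print('blue');rects(a,c,(b>130)&(r<90),.11);print('green');rects(a,c,(g>90)&(r<60)&(b<90),.11);print('amb');rects(a,c,(r>220)&(g>140)&(b<60),.11)
E
```

```text
turn [-0.   -0.    3.54] shift [  7.27 -26.21   0.25] tcp [ 0.1905 -0.5952  0.2563] yaw -72.25 w 1.005 F [0.2 0.8 0.9] t 0.55
red
blue
green
[179, 106, 58, 37, 800] rect 231.9 -512.4 29.6 46.4 6.4
[266, 196, 22, 21, 105] rect 183.6 -590.4 19.9 13.4 55.0
amb
```

View pics/w1.png

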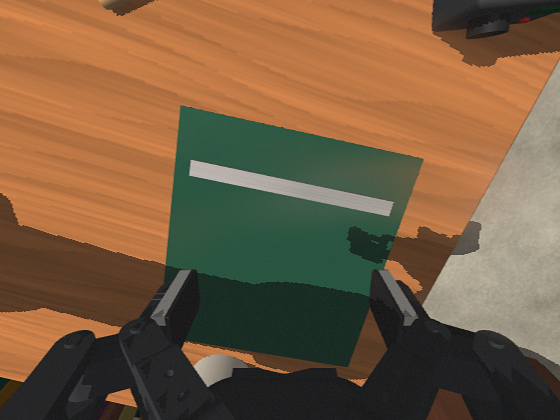

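The move was refused, so this picture is still the start view: a green mat, with the fingers at about (180,300) and (395,300). The rows probably need every key.

Call:
{"method": "servo_tool", "body": {
  "series": [
    {"x":0,"y":0,"z":0,"ax":0,"ay":0,"az":0.885,"grip":-1},
    {"x":0,"y":0,"z":0,"ax":0,"ay":0,"az":0.885,"grip":-1},
    {"x":0,"y":0,"z":0,"ax":0,"ay":0,"az":0.885,"grip":-1},
    {"x":0,"y":0,"z":0,"ax":0,"ay":0,"az":0.885,"grip":-1}
  ]
}}

```text
time: 1.0
tcp_pos: [0.1905, -0.5952, 0.2563]
tool_rot: [0.994, -0.113, 0.0, -0.0]
ft_force: [0.3, 0.5, 0.4]
width: 1.001
grip_force: 0.0
```

Call:
{"method": "servo_tool", "body": {
  "series": [
    {"x":0.26,"y":-0.936,"z":0,"ax":0,"ay":0,"az":0,"grip":-1},
    {"x":0.26,"y":-0.936,"z":0,"ax":0,"ay":0,"az":0,"grip":-1},
    {"x":0.26,"y":-0.936,"z":0,"ax":0,"ay":0,"az":0,"grip":-1},
    {"x":0.26,"y":-0.936,"z":0,"ax":0,"ay":0,"az":0,"grip":-1},
    {"x":0.26,"y":-0.936,"z":0,"ax":0,"ay":0,"az":0,"grip":-1},
    {"x":0.26,"y":-0.936,"z":0,"ax":0,"ay":0,"az":0,"grip":-1},
    {"x":0.26,"y":-0.936,"z":0,"ax":0,"ay":0,"az":0,"grip":-1},
    {"x":0.26,"y":-0.936,"z":0,"ax":0,"ay":0,"az":0,"grip":-1},
    {"x":0.26,"y":-0.936,"z":0,"ax":0,"ay":0,"az":0,"grip":-1},
    {"x":0.26,"y":-0.936,"z":0,"ax":0,"ay":0,"az":0,"grip":-1},
    {"x":0.26,"y":-0.936,"z":0,"ax":0,"ay":0,"az":0,"grip":-1},
    {"x":0.26,"y":-0.936,"z":0,"ax":0,"ay":0,"az":0,"grip":-1}
  ]
}}

```text
time: 2.2
tcp_pos: [0.3286, -0.3375, 0.2564]
tool_rot: [0.994, -0.11, 0.0, 0.0]
ft_force: [0.4, -0.7, -0.2]
width: 0.997
grip_force: 0.0
```

Call:
{"method": "servo_tool", "body": {
  "series": [
    {"x":0.26,"y":-0.936,"z":0,"ax":0,"ay":0,"az":0,"grip":-1},
    {"x":0.26,"y":-0.936,"z":0,"ax":0,"ay":0,"az":0,"grip":-1},
    {"x":0.26,"y":-0.936,"z":0,"ax":0,"ay":0,"az":0,"grip":-1},
    {"x":0.26,"y":-0.936,"z":0,"ax":0,"ay":0,"az":0,"grip":-1},
    {"x":0.26,"y":-0.936,"z":0,"ax":0,"ay":0,"az":0,"grip":-1},
    {"x":0.26,"y":-0.936,"z":0,"ax":0,"ay":0,"az":0,"grip":-1},
    {"x":0.26,"y":-0.936,"z":0,"ax":0,"ay":0,"az":0,"grip":-1},
    {"x":0.26,"y":-0.936,"z":0,"ax":0,"ay":0,"az":0,"grip":-1},
    {"x":0.26,"y":-0.936,"z":0,"ax":0,"ay":0,"az":0,"grip":-1},
    {"x":0.26,"y":-0.936,"z":0,"ax":0,"ay":0,"az":0,"grip":-1},
    {"x":0.26,"y":-0.936,"z":0,"ax":0,"ay":0,"az":0,"grip":-1},
    {"x":0.26,"y":-0.936,"z":0,"ax":0,"ay":0,"az":0,"grip":-1}
  ]
}}

```text
time: 3.4
tcp_pos: [0.4664, -0.0807, 0.2565]
tool_rot: [0.994, -0.11, 0.0, 0.0]
ft_force: [-0.2, -0.9, -0.4]
width: 1.003
grip_force: 0.0
```

Call:
{"method": "servo_tool", "body": {
  "series": [
    {"x":0.26,"y":-0.936,"z":0,"ax":0,"ay":0,"az":0,"grip":-1},
    {"x":0.26,"y":-0.936,"z":0,"ax":0,"ay":0,"az":0,"grip":-1},
    {"x":0.26,"y":-0.936,"z":0,"ax":0,"ay":0,"az":0,"grip":-1},
    {"x":0.26,"y":-0.936,"z":0,"ax":0,"ay":0,"az":0,"grip":-1},
    {"x":0,"y":0,"z":0,"ax":0,"ay":0,"az":0,"grip":-1},
    {"x":0,"y":0,"z":0,"ax":0,"ay":0,"az":0,"grip":-1}
  ]
}}

```text
time: 4.0
tcp_pos: [0.5118, 0.0041, 0.2562]
tool_rot: [0.994, -0.11, -0.0, 0.0]
ft_force: [0.0, -0.9, -0.2]
width: 1.001
grip_force: 0.0
```

```bash
python3 - <<'E'
from h import *
plan([.512,.004,.25],-102.7)
s=m.sense(); a=save('wrist','w2').astype(int); c=cam('wrist',s)
r,g,b=a[...,0],a[...,1],a[...,2]
print('red');rects(a,c,(r>190)&(g<60)&(b<60),.11);print('blue');rects(a,c,(b>130)&(r<90),.11);print('green');rects(a,c,(g>90)&(r<60)&(b<90),.11);print('amb');rects(a,c,(r>220)&(g>140)&(b<60),.11)
E
```

```text
turn [0.   0.   0.01] shift [0.01 0.   0.25] tcp [0.5118 0.0041 0.2562] yaw -102.64 w 1.001 F [ 0.  -0.9 -0.2] t 4.0
red
[184, 111, 22, 40, 80] rect 590.0 63.0 34.6 3.4 12.0
blue
[253, 239, 60, 6, 358] rect 473.3 14.5 56.8 5.3 77.4
green
[91, 45, 31, 18, 165] rect 661.0 113.9 23.4 9.0 63.5
amb
```

View pics/w2.png

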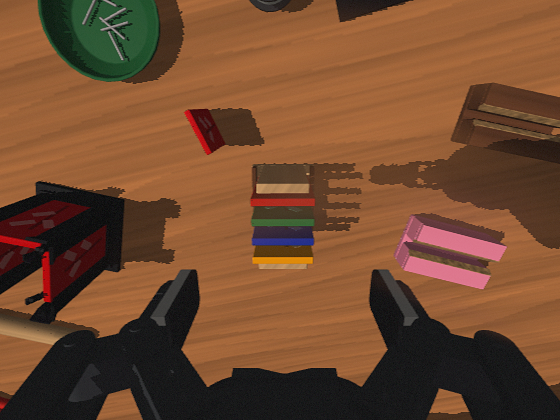

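The wrist view shows the rack ahead, with the red pane's top edge at px rows ~198-206, columns 251-314. I'll loosen the thresholds, because this is in the gripper's shade.

```bash
python3 - <<'E'
from h import *
s=m.sense(); a=cv2.imread('pics/w2.png')[:,:,::-1].astype(int); c=cam('wrist',s)
k=np.zeros(a.shape[:2],bool);k[160:275,240:325]=1
for u in(270,295): print([ (v,a[v,u].tolist()) for v in range(192,212,2)])
r,g,b=a[...,0],a[...,1],a[...,2]
print('red');rects(a,c,(r>120)&(g<70)&(b<70)&k,.11);print('blue');rects(a,c,(b>110)&(r<90)&k,.11);print('green');rects(a,c,(g>75)&(r<70)&(b<80)&k,.11);print('amb');rects(a,c,(r>160)&(g>100)&(b<60)&k,.11)
print(proj(c,[.5123,.0041,.11]))
E
```

```text
[(192, [183, 140, 93]), (194, [82, 36, 27]), (196, [84, 38, 25]), (198, [111, 40, 27]), (200, [177, 43, 31]), (202, [174, 41, 28]), (204, [175, 46, 34]), (206, [82, 56, 42]), (208, [75, 67, 50]), (210, [69, 57, 37])]
[(192, [179, 134, 90]), (194, [88, 45, 33]), (196, [91, 50, 36]), (198, [124, 48, 33]), (200, [173, 49, 37]), (202, [170, 50, 35]), (204, [170, 50, 36]), (206, [76, 51, 37]), (208, [79, 67, 52]), (210, [78, 65, 51])]
red
[250, 198, 65, 8, 481] rect 512.5 5.4 58.8 6.7 77.3
blue
[252, 239, 62, 6, 367] rect 473.1 14.0 58.6 5.3 77.3
green
[252, 219, 62, 7, 432] rect 492.7 9.5 57.5 6.0 77.3
amb
[252, 257, 61, 7, 427] rect 453.7 18.8 59.1 6.6 77.3
[283.50425921 201.40751625]
```

```bash
python3 -c "
from h import *
plan([.5124,.0050,.08],-102.7)"
```

```text
turn [0. 0. 0.] shift [ 0.02 -0.07  7.05] tcp [0.5116 0.0035 0.2563] yaw -102.69 w 0.996 F [-0.4  0.3  0.3] t 4.05
```

Call:
{"method": "servo_tool", "body": {
  "series": [
    {"x":0.02,"y":-0.06,"z":1,"ax":0,"ay":0,"az":0,"grip":-1},
    {"x":0,"y":0,"z":1,"ax":0,"ay":0,"az":0,"grip":-1},
    {"x":0,"y":0,"z":1,"ax":0,"ay":0,"az":0,"grip":-1},
    {"x":0,"y":0,"z":1,"ax":0,"ay":0,"az":0,"grip":-1},
    {"x":0,"y":0,"z":1,"ax":0,"ay":0,"az":0,"grip":-1},
    {"x":0,"y":0,"z":1,"ax":0,"ay":0,"az":0,"grip":-1},
    {"x":0,"y":0,"z":0.6,"ax":0,"ay":0,"az":0,"grip":-1},
    {"x":0,"y":0,"z":0.45,"ax":0,"ay":0,"az":0,"grip":-1},
    {"x":0,"y":0,"z":0,"ax":0,"ay":0,"az":0,"grip":-1},
    {"x":0,"y":0,"z":0,"ax":0,"ay":0,"az":0,"grip":-1}
  ]
}}

```text
time: 5.05
tcp_pos: [0.5128, 0.005, 0.0806]
tool_rot: [0.994, -0.111, 0.0, 0.0]
ft_force: [-0.0, -0.3, 0.4]
width: 0.995
grip_force: 0.0
```

Call:
{"method": "servo_tool", "body": {
  "series": [
    {"x":0,"y":0,"z":0,"ax":0,"ay":0,"az":0,"grip":1},
    {"x":0,"y":0,"z":0,"ax":0,"ay":0,"az":0,"grip":1},
    {"x":0,"y":0,"z":0,"ax":0,"ay":0,"az":0,"grip":1},
    {"x":0,"y":0,"z":0,"ax":0,"ay":0,"az":0,"grip":1},
    {"x":0,"y":0,"z":0,"ax":0,"ay":0,"az":0,"grip":1},
    {"x":0,"y":0,"z":0,"ax":0,"ay":0,"az":0,"grip":1},
    {"x":0,"y":0,"z":0,"ax":0,"ay":0,"az":0,"grip":1},
    {"x":0,"y":0,"z":0,"ax":0,"ay":0,"az":0,"grip":1}
  ]
}}

```text
time: 5.85
tcp_pos: [0.5132, 0.0054, 0.0811]
tool_rot: [0.994, -0.11, 0.001, -0.0]
ft_force: [-2.9, -0.6, 11.9]
width: 0.693
grip_force: 62.3
```

Call:
{"method": "servo_tool", "body": {
  "series": [
    {"x":0,"y":0,"z":-0.3,"ax":0,"ay":0,"az":0,"grip":1},
    {"x":0,"y":0,"z":-0.5,"ax":0,"ay":0,"az":0,"grip":1},
    {"x":0,"y":0,"z":-0.6,"ax":0,"ay":0,"az":0,"grip":1},
    {"x":0,"y":0,"z":-0.6,"ax":0,"ay":0,"az":0,"grip":1},
    {"x":0,"y":0,"z":-0.6,"ax":0,"ay":0,"az":0,"grip":1},
    {"x":0,"y":0,"z":-0.7,"ax":0,"ay":0,"az":0,"grip":1},
    {"x":0,"y":0,"z":-0.9,"ax":0,"ay":0,"az":0,"grip":1},
    {"x":0,"y":0,"z":-0.9,"ax":0,"ay":0,"az":0,"grip":1},
    {"x":0,"y":0,"z":-0.6,"ax":0,"ay":0,"az":0,"grip":1},
    {"x":0,"y":0,"z":-0.3,"ax":0,"ay":0,"az":0,"grip":1},
    {"x":0,"y":0,"z":0,"ax":0,"ay":0,"az":0,"grip":1}
  ]
}}

```text
time: 6.95
tcp_pos: [0.513, 0.0054, 0.2313]
tool_rot: [0.994, -0.11, 0.001, -0.0]
ft_force: [-1.0, -0.6, -1.8]
width: 0.691
grip_force: 64.5
```

```bash
python3 - <<'E'
from h import *
plan([.516,-.2633,.231],-113.3)
# pane in hand seen by wrist: top edge should be at tcp z + ~29mm
s=m.sense(); a=save('wrist','w3'); b=save('side','s3')
cv2.imwrite('pics/w3s3.png',cv2.hconcat([cv2.resize(x[:,:,::-1],(400,300)) for x in(a,b)]))
E
```

```text
turn [-0.   -0.01  1.24] shift [4.36 9.82 0.01] tcp [0.513  0.0054 0.2313] yaw -102.68 w 0.691 F [-1.  -0.6 -1.8] t 6.95
```

View pics/w3s3.png

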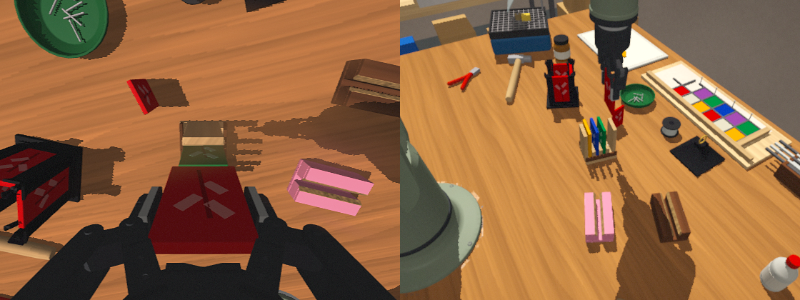

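The pane is held upright at wrist crop (205,210), and the other panes are still standing in the rack. I'll turn and stop just short of the block to measure its groove.

Call:
{"method": "servo_tool", "body": {
  "series": [
    {"x":0,"y":0,"z":0,"ax":0,"ay":0,"az":0.62,"grip":1},
    {"x":0,"y":0,"z":0,"ax":0,"ay":0,"az":0.62,"grip":1},
    {"x":0,"y":0.6,"z":0,"ax":0,"ay":0,"az":0,"grip":1},
    {"x":0,"y":1,"z":0,"ax":0,"ay":0,"az":0,"grip":1},
    {"x":0,"y":1,"z":0,"ax":0,"ay":0,"az":0,"grip":1},
    {"x":0,"y":1,"z":0,"ax":0,"ay":0,"az":0,"grip":1},
    {"x":0,"y":1,"z":0,"ax":0,"ay":0,"az":0,"grip":1},
    {"x":0,"y":1,"z":0,"ax":0,"ay":0,"az":0,"grip":1},
    {"x":0,"y":1,"z":0,"ax":0,"ay":0,"az":0,"grip":1},
    {"x":0,"y":1,"z":0,"ax":0,"ay":0,"az":0,"grip":1},
    {"x":0,"y":1,"z":0,"ax":0,"ay":0,"az":0,"grip":1},
    {"x":0,"y":1,"z":0,"ax":0,"ay":0,"az":0,"grip":1}
  ]
}}

```text
time: 8.25
tcp_pos: [0.4161, -0.2164, 0.2295]
tool_rot: [0.98, -0.201, -0.001, 0.0]
ft_force: [0.3, -0.6, -1.4]
width: 0.689
grip_force: 64.5
```

Call:
{"method": "servo_tool", "body": {
  "series": [
    {"x":0,"y":0.2,"z":0,"ax":0,"ay":0,"az":0,"grip":1},
    {"x":0,"y":0,"z":0,"ax":0,"ay":0,"az":0,"grip":1}
  ]
}}

```text
time: 8.45
tcp_pos: [0.4146, -0.2205, 0.2296]
tool_rot: [0.979, -0.202, -0.0, 0.0]
ft_force: [0.6, -0.7, -1.7]
width: 0.692
grip_force: 64.6
```

```bash
python3 - <<'E'
from h import *
plan([.516,-.2633,.231],-113.3)
s=m.sense(); a=save('wrist','w4'); print(s['tcp_pos'].tolist(),s['tool_rot'].tolist())
c=cam('wrist',s);print(proj(c,[.516,-.2633,.041]))
b=a[20:220,180:440]
cv2.imwrite('pics/w4c.png',cv2.resize(b[:,:,::-1],None,fx=3,fy=3,interpolation=cv2.INTER_CUBIC))
E
```

```text
turn [ 0.    0.01 -0.01] shift [ 4.4  -0.03 -0.06] tcp [ 0.4146 -0.2205  0.2296] yaw -113.36 w 0.692 F [ 0.6 -0.7 -1.7] t 8.45
[0.41463737929646405, -0.22049532485627676, 0.22962305606422098] [0.9792952583173533, -0.20243659572872022, -0.00046967530836200365, 3.3941415520734214e-05]
[283.23797559  75.16878024]
```

View pics/w4c.png

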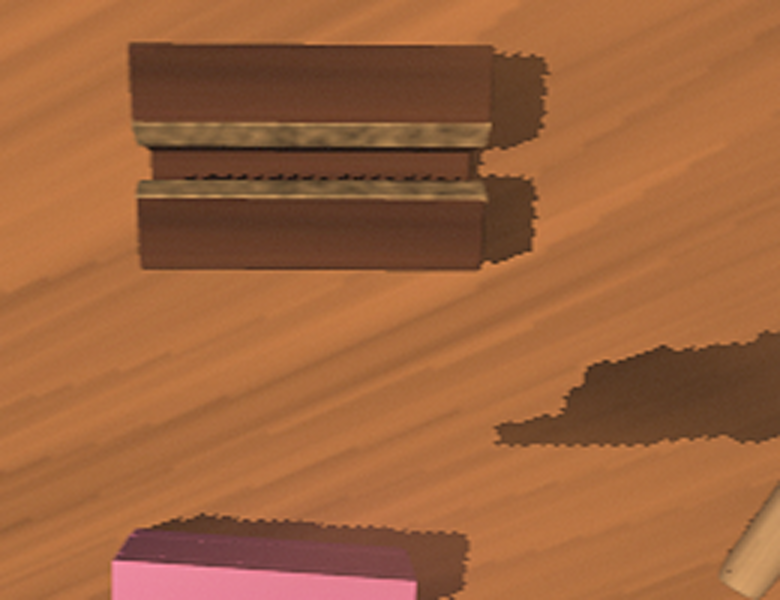

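Block top corners in the crop are (130,44), (492,46), (481,268) and (142,268). The groove mouth edges are at rows 123 and 199.

```bash
python3 - <<'E'
from h import *
c=cam('wrist')
f=lambda u,v:ray(c,180+u/3,20+v/3,.041)[:2]
A,B,C,D=f(130,44),f(492,46),f(481,268.5),f(142,268.5)
print('sizes',*[np.linalg.norm(x-y).round(4) for x,y in((A,B),(B,C),(C,D),(D,A))],'ctr',(A+B+C+D)/4)
for p,q in((A,B),(D,C),(f(134,123),f(493,123)),(f(138,199),f(486,199.5))):
    d=q-p; print('ang',np.degrees(np.arctan2(d[1],d[0])).round(2),(p+q)/2)
g=(f(134,123)+f(493,123)+f(138,199)+f(486,199.5))/4; print(g)
plan([*((A+B+C+D)/4),.231],-113.3)
E
```

```text
sizes 0.1079 0.063 0.1088 0.0635 ctr [ 0.51766546 -0.26325924]
ang -113.57 [ 0.5467239  -0.27570687]
ang -113.3 [ 0.48860702 -0.25081161]
ang -113.29 [ 0.52713416 -0.26807614]
ang -113.37 [ 0.50746899 -0.2591137 ]
[ 0.51730158 -0.26359492]
turn [-0.  0. -0.] shift [ 4.45 -0.02 -0.05] tcp [ 0.4152 -0.2196  0.2297] yaw -113.3 w 0.691 F [ 0.4 -0.5 -0.5] t 8.5
```

```bash
python3 - <<'E'
from h import *
s=m.sense(); a=cv2.imread('pics/w4.png')[:,:,::-1].astype(int); c=cam('wrist',s)
r,g,b=a[...,0],a[...,1],a[...,2]
print([(v,a[v,280].tolist()) for v in range(225,370,8)])
t=s['tcp_pos'];M=R.from_quat(s['tool_rot']).as_matrix()
k=np.zeros(r.shape,bool);k[200:,:]=1
rects(a,c,(r>120)&(g<70)&(b<70)&k,t[2]+.029)
print(t, 'toolx',M[:,0])
plan([.5175,-.2634,.12],-113.35)
E
```

```text
[(225, [231, 129, 151]), (233, [94, 34, 35]), (241, [67, 26, 26]), (249, [62, 22, 24]), (257, [53, 9, 12]), (265, [76, 10, 16]), (273, [77, 9, 10]), (281, [77, 8, 10]), (289, [78, 10, 14]), (297, [78, 9, 15]), (305, [80, 16, 15]), (313, [78, 13, 17]), (321, [79, 14, 16]), (329, [78, 10, 13]), (337, [79, 11, 16]), (345, [93, 14, 14]), (353, [92, 11, 14]), (361, [174, 110, 65]), (369, [161, 103, 60])]
[ 0.41519355 -0.2196261   0.22968957] toolx [ 9.18421595e-01 -3.95602369e-01 -7.34568195e-04]
turn [-0.    0.    0.01] shift [ 4.45 -0.01  4.39] tcp [ 0.4152 -0.2196  0.2297] yaw -113.3 w 0.691 F [ 0.4 -0.5 -0.5] t 8.5
```

```bash
python3 - <<'E'
from h import *
s=m.sense(); a=cv2.imread('pics/w4.png')[:,:,::-1].astype(int); c=cam('wrist',s)
print([(v,a[v,280].tolist()) for v in range(338,362)][::2])
M=R.from_quat(s['tool_rot']).as_matrix()
for v in(340,342,344,355,357,359,360):
    P=ray(c,280,v,s['tcp_pos'][2]+.029); print(v,(M.T@(P-s['tcp_pos'])*1000).round(1))
E
```

```text
[(338, [83, 16, 19]), (340, [95, 15, 12]), (342, [95, 15, 20]), (344, [94, 11, 14]), (346, [90, 10, 12]), (348, [95, 18, 18]), (350, [93, 14, 16]), (352, [91, 9, 13]), (354, [93, 10, 14]), (356, [187, 120, 70]), (358, [185, 116, 67]), (360, [181, 113, 65])]
340 [  3.2  -1.7 -29. ]
342 [  2.3  -1.7 -29. ]
344 [  1.4  -1.7 -29. ]
355 [ -3.8  -1.8 -29. ]
357 [ -4.7  -1.8 -29. ]
359 [ -5.7  -1.8 -29. ]
360 [ -6.1  -1.8 -29. ]
```

Call:
{"method": "servo_tool", "body": {
  "series": [
    {"x":0.6,"y":0,"z":0,"ax":0,"ay":0,"az":0,"grip":1},
    {"x":1,"y":0,"z":0,"ax":0,"ay":0,"az":0,"grip":1},
    {"x":1,"y":0,"z":0,"ax":0,"ay":0,"az":0,"grip":1},
    {"x":1,"y":0,"z":0,"ax":0,"ay":0,"az":0,"grip":1},
    {"x":0.87,"y":0,"z":0.5,"ax":0,"ay":0,"az":0,"grip":1},
    {"x":0,"y":0,"z":1,"ax":0,"ay":0,"az":0,"grip":1},
    {"x":0,"y":0,"z":1,"ax":0,"ay":0,"az":0,"grip":1},
    {"x":0,"y":0,"z":1,"ax":0,"ay":0,"az":0,"grip":1},
    {"x":0,"y":0,"z":0.6,"ax":0,"ay":0,"az":0,"grip":1},
    {"x":0,"y":0,"z":0,"ax":0,"ay":0,"az":0,"grip":1},
    {"x":0,"y":0,"z":0,"ax":0,"ay":0,"az":0,"grip":1}
  ]
}}

```text
time: 9.6
tcp_pos: [0.5186, -0.2632, 0.1278]
tool_rot: [0.979, -0.202, -0.0, -0.0]
ft_force: [-0.3, -0.7, -0.2]
width: 0.691
grip_force: 64.7
```

```bash
python3 -c "
from h import *
plan([.5178,-.2636,.081],-113.35); save('side','s5')"
```

```text
turn [-0.    0.    0.01] shift [-0.02  0.03  1.87] tcp [ 0.5186 -0.2632  0.1278] yaw -113.25 w 0.691 F [-0.3 -0.7 -0.2] t 9.6
```

Forces are near zero. Now I lower into the groove slowly.

Call:
{"method": "servo_tool", "body": {
  "series": [
    {"x":-0.02,"y":0,"z":0.3,"ax":0,"ay":0,"az":0,"grip":1},
    {"x":0,"y":0,"z":0.3,"ax":0,"ay":0,"az":0,"grip":1},
    {"x":0,"y":0,"z":0.3,"ax":0,"ay":0,"az":0,"grip":1},
    {"x":0,"y":0,"z":0.2,"ax":0,"ay":0,"az":0,"grip":1},
    {"x":0,"y":0,"z":0.2,"ax":0,"ay":0,"az":0,"grip":1},
    {"x":0,"y":0,"z":0.2,"ax":0,"ay":0,"az":0,"grip":1},
    {"x":0,"y":0,"z":0,"ax":0,"ay":0,"az":0,"grip":1}
  ]
}}

```text
time: 10.35
tcp_pos: [0.5179, -0.2636, 0.0894]
tool_rot: [0.979, -0.202, -0.0, -0.0]
ft_force: [3.2, -1.2, -2.1]
width: 0.693
grip_force: 64.9
```

Call:
{"method": "servo_tool", "body": {
  "series": [
    {"x":0,"y":0,"z":0.1,"ax":0,"ay":0,"az":0,"grip":1},
    {"x":0,"y":0,"z":0.1,"ax":0,"ay":0,"az":0,"grip":1},
    {"x":0,"y":0,"z":0.1,"ax":0,"ay":0,"az":0,"grip":1},
    {"x":0,"y":0,"z":0,"ax":0,"ay":0,"az":0,"grip":1},
    {"x":0,"y":0,"z":0,"ax":0,"ay":0,"az":0,"grip":1}
  ]
}}

```text
time: 10.85
tcp_pos: [0.5179, -0.2636, 0.0825]
tool_rot: [0.979, -0.202, 0.0, -0.0]
ft_force: [3.4, -1.2, -3.2]
width: 0.694
grip_force: 65.0
```

Call:
{"method": "servo_tool", "body": {
  "series": [
    {"x":0,"y":0,"z":0.05,"ax":0,"ay":0,"az":0,"grip":1},
    {"x":0,"y":0,"z":0.04,"ax":0,"ay":0,"az":0,"grip":1},
    {"x":0,"y":0,"z":0,"ax":0,"ay":0,"az":0,"grip":1},
    {"x":0,"y":0,"z":0,"ax":0,"ay":0,"az":0,"grip":1}
  ]
}}

```text
time: 11.25
tcp_pos: [0.5181, -0.2638, 0.0811]
tool_rot: [0.979, -0.202, 0.0, 0.0]
ft_force: [-0.3, -0.1, 13.3]
width: 0.691
grip_force: 66.6
```

Call:
{"method": "servo_tool", "body": {
  "series": [
    {"x":0,"y":0,"z":0,"ax":0,"ay":0,"az":0,"grip":-1},
    {"x":0,"y":0,"z":0,"ax":0,"ay":0,"az":0,"grip":-1},
    {"x":0,"y":0,"z":0,"ax":0,"ay":0,"az":0,"grip":-1},
    {"x":0,"y":0,"z":0,"ax":0,"ay":0,"az":0,"grip":-1},
    {"x":0,"y":0,"z":0,"ax":0,"ay":0,"az":0,"grip":-1},
    {"x":0,"y":0,"z":0,"ax":0,"ay":0,"az":0,"grip":-1}
  ]
}}

```text
time: 11.85
tcp_pos: [0.5177, -0.2636, 0.0803]
tool_rot: [0.979, -0.202, -0.0, -0.0]
ft_force: [1.1, -0.6, -0.1]
width: 1.0
grip_force: 0.0
```

Call:
{"method": "servo_tool", "body": {
  "series": [
    {"x":0,"y":0,"z":-0.5,"ax":0,"ay":0,"az":0,"grip":-1},
    {"x":0,"y":0,"z":-0.8,"ax":0,"ay":0,"az":0,"grip":-1},
    {"x":0,"y":0,"z":-1,"ax":0,"ay":0,"az":0,"grip":-1},
    {"x":0,"y":0,"z":-1,"ax":0,"ay":0,"az":0,"grip":-1},
    {"x":0,"y":0,"z":-1,"ax":0,"ay":0,"az":0,"grip":-1},
    {"x":0,"y":0,"z":-0.6,"ax":0,"ay":0,"az":0,"grip":-1},
    {"x":0,"y":0,"z":0,"ax":0,"ay":0,"az":0,"grip":-1},
    {"x":0,"y":0,"z":0,"ax":0,"ay":0,"az":0,"grip":-1}
  ]
}}

```text
time: 12.65
tcp_pos: [0.5178, -0.2636, 0.2033]
tool_rot: [0.979, -0.202, 0.0, 0.0]
ft_force: [-0.0, 0.3, -0.6]
width: 0.998
grip_force: 0.0
```

```bash
python3 - <<'E'
from h import *
plan([.5178,-.2636,.22],-23.35)
s=m.sense(); a=save('wrist','w6').astype(int); c=cam('wrist',s)
b=save('side','s6'); t=save('top','t6').astype(int)
r,g,b2=t[...,0],t[...,1],t[...,2]
cv2.imwrite('pics/w6s6.png',cv2.hconcat([cv2.resize(x.astype(np.uint8)[:,:,::-1],(400,300)) for x in(a,b)]))
r,g,b2=a[...,0],a[...,1],a[...,2]
rects(a,c,(r>110)&(g<70)&(b2<70),.11)
E
```

```text
turn [  0.    -0.   -10.47] shift [ 0.    0.   -0.67] tcp [ 0.5178 -0.2636  0.2033] yaw -113.33 w 0.998 F [-0.   0.3 -0.6] t 12.65
[244, 220, 80, 9, 607] rect 517.6 -262.9 59.6 6.5 66.7
```

View pics/w6s6.png

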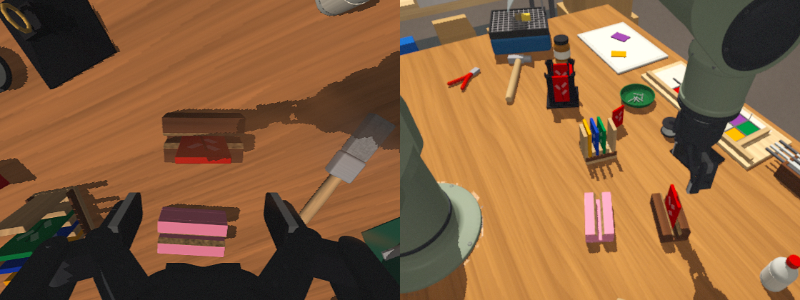

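The pane stands upright in the dark block: wrist crop (203,150), side (675,205), top centre (0.5176,-0.2629). I'll turn 90° and take it by its faces.

Call:
{"method": "servo_tool", "body": {
  "series": [
    {"x":0,"y":0,"z":0,"ax":0,"ay":0,"az":-0.873,"grip":-1},
    {"x":0,"y":0,"z":0,"ax":0,"ay":0,"az":-0.873,"grip":-1},
    {"x":0,"y":0,"z":0,"ax":0,"ay":0,"az":-0.873,"grip":-1},
    {"x":0,"y":0,"z":0,"ax":0,"ay":0,"az":-0.873,"grip":-1},
    {"x":0,"y":0,"z":0,"ax":0,"ay":0,"az":-0.873,"grip":-1},
    {"x":0,"y":0,"z":0,"ax":0,"ay":0,"az":-0.873,"grip":-1},
    {"x":0,"y":0,"z":0,"ax":0,"ay":0,"az":-0.873,"grip":-1},
    {"x":0,"y":0,"z":0,"ax":0,"ay":0,"az":-0.873,"grip":-1},
    {"x":0,"y":0,"z":0,"ax":0,"ay":0,"az":-0.873,"grip":-1},
    {"x":0,"y":0,"z":0,"ax":0,"ay":0,"az":-0.873,"grip":-1},
    {"x":0,"y":0,"z":0,"ax":0,"ay":0,"az":-0.873,"grip":-1},
    {"x":0,"y":0,"z":0,"ax":0,"ay":0,"az":-0.873,"grip":-1}
  ]
}}

```text
time: 14.0
tcp_pos: [0.5175, -0.2635, 0.2021]
tool_rot: [0.834, 0.552, -0.0, -0.001]
ft_force: [-0.2, -0.7, 0.3]
width: 0.995
grip_force: 0.0
```

Call:
{"method": "servo_tool", "body": {
  "series": [
    {"x":0,"y":0,"z":0,"ax":0,"ay":0,"az":0,"grip":-1},
    {"x":0,"y":0,"z":0,"ax":0,"ay":0,"az":0,"grip":-1}
  ]
}}

```text
time: 14.2
tcp_pos: [0.5175, -0.2637, 0.2023]
tool_rot: [0.836, 0.548, -0.0, -0.0]
ft_force: [-0.4, -0.4, 0.5]
width: 1.001
grip_force: 0.0
```

```bash
python3 -c "
from h import *
plan([.5177,-.2632,.102],-23.35)"
```

```text
turn [-0.01 -0.   -0.02] shift [ 0.02 -0.    4.01] tcp [ 0.5175 -0.2637  0.2023] yaw -23.54 w 1.001 F [-0.4 -0.4  0.5] t 14.2
```

Call:
{"method": "servo_tool", "body": {
  "series": [
    {"x":0,"y":0,"z":0.6,"ax":0,"ay":0,"az":-0.02,"grip":-1},
    {"x":0,"y":0,"z":1,"ax":0,"ay":0,"az":0,"grip":-1},
    {"x":0,"y":0,"z":1,"ax":0,"ay":0,"az":0,"grip":-1},
    {"x":0,"y":0,"z":0.9,"ax":0,"ay":0,"az":0,"grip":-1},
    {"x":0,"y":0,"z":0.5,"ax":0,"ay":0,"az":0,"grip":-1},
    {"x":0,"y":0,"z":0,"ax":0,"ay":0,"az":0,"grip":-1}
  ]
}}

```text
time: 14.8
tcp_pos: [0.517, -0.2631, 0.101]
tool_rot: [0.835, 0.551, -0.001, -0.001]
ft_force: [-0.0, 0.4, 0.9]
width: 1.0
grip_force: 0.0
```

Call:
{"method": "servo_tool", "body": {
  "series": [
    {"x":0,"y":0,"z":0,"ax":0,"ay":0,"az":0,"grip":1},
    {"x":0,"y":0,"z":0,"ax":0,"ay":0,"az":0,"grip":1},
    {"x":0,"y":0,"z":0,"ax":0,"ay":0,"az":0,"grip":1},
    {"x":0,"y":0,"z":0,"ax":0,"ay":0,"az":0,"grip":1},
    {"x":0,"y":0,"z":0,"ax":0,"ay":0,"az":0,"grip":1},
    {"x":0,"y":0,"z":0,"ax":0,"ay":0,"az":0,"grip":1},
    {"x":0,"y":0,"z":0,"ax":0,"ay":0,"az":0,"grip":1},
    {"x":0,"y":0,"z":0,"ax":0,"ay":0,"az":0,"grip":1},
    {"x":0,"y":0,"z":0,"ax":0,"ay":0,"az":0,"grip":1},
    {"x":0,"y":0,"z":0,"ax":0,"ay":0,"az":0,"grip":1},
    {"x":0,"y":0,"z":0,"ax":0,"ay":0,"az":0,"grip":1},
    {"x":0,"y":0,"z":0,"ax":0,"ay":0,"az":0,"grip":1}
  ]
}}

```text
time: 16.0
tcp_pos: [0.5179, -0.2637, 0.1032]
tool_rot: [0.835, 0.551, 0.0, 0.0]
ft_force: [-1.4, -0.5, 5.0]
width: 0.086
grip_force: 59.0
```

Call:
{"method": "servo_tool", "body": {
  "series": [
    {"x":0,"y":0,"z":-0.2,"ax":0,"ay":0,"az":0,"grip":1},
    {"x":0,"y":0,"z":-0.4,"ax":0,"ay":0,"az":0,"grip":1},
    {"x":0,"y":0,"z":-0.5,"ax":0,"ay":0,"az":0,"grip":1},
    {"x":0,"y":0,"z":-0.6,"ax":0,"ay":0,"az":0,"grip":1},
    {"x":0,"y":0,"z":-0.8,"ax":0,"ay":0,"az":0,"grip":1},
    {"x":0,"y":0,"z":-0.8,"ax":0,"ay":0,"az":0,"grip":1},
    {"x":0,"y":0,"z":-0.8,"ax":0,"ay":0,"az":0,"grip":1},
    {"x":0,"y":0,"z":-0.8,"ax":0,"ay":0,"az":0,"grip":1},
    {"x":0,"y":0,"z":-0.8,"ax":0,"ay":0,"az":0.13,"grip":1},
    {"x":0,"y":0,"z":-0.4,"ax":0,"ay":0,"az":0.13,"grip":1},
    {"x":0,"y":0,"z":0,"ax":0,"ay":0,"az":0,"grip":1}
  ]
}}

```text
time: 17.1
tcp_pos: [0.5182, -0.2638, 0.257]
tool_rot: [0.845, 0.534, 0.001, 0.001]
ft_force: [0.8, -0.2, -1.2]
width: 0.081
grip_force: 58.6
```

```bash
python3 -c "
from h import *
plan([.4205,.1888,.255],-25.6)"
```

```text
turn [0.02 0.   0.02] shift [ 14.64 -11.35   0.08] tcp [ 0.5182 -0.2638  0.257 ] yaw -25.41 w 0.081 F [ 0.8 -0.2 -1.2] t 17.1
```

Call:
{"method": "servo_tool", "body": {
  "series": [
    {"x":0.4,"y":-0.3,"z":0,"ax":0,"ay":0,"az":0.02,"grip":1},
    {"x":0.75,"y":-0.58,"z":0,"ax":0,"ay":0,"az":0,"grip":1},
    {"x":0.75,"y":-0.58,"z":0,"ax":0,"ay":0,"az":0,"grip":1},
    {"x":0.75,"y":-0.58,"z":0,"ax":0,"ay":0,"az":0,"grip":1},
    {"x":0.75,"y":-0.58,"z":0,"ax":0,"ay":0,"az":0,"grip":1},
    {"x":0.75,"y":-0.58,"z":0,"ax":0,"ay":0,"az":0,"grip":1},
    {"x":0.75,"y":-0.58,"z":0,"ax":0,"ay":0,"az":0,"grip":1},
    {"x":0.75,"y":-0.58,"z":0,"ax":0,"ay":0,"az":0,"grip":1},
    {"x":0.75,"y":-0.58,"z":0,"ax":0,"ay":0,"az":0,"grip":1},
    {"x":0.75,"y":-0.58,"z":0,"ax":0,"ay":0,"az":0,"grip":1}
  ]
}}

```text
time: 18.1
tcp_pos: [0.469, -0.0412, 0.2544]
tool_rot: [0.846, 0.534, -0.001, -0.001]
ft_force: [0.1, 0.5, -0.3]
width: 0.081
grip_force: 58.6
```

Call:
{"method": "servo_tool", "body": {
  "series": [
    {"x":0.75,"y":-0.58,"z":0,"ax":0,"ay":0,"az":0,"grip":1},
    {"x":0.75,"y":-0.58,"z":0,"ax":0,"ay":0,"az":0,"grip":1},
    {"x":0.75,"y":-0.58,"z":0,"ax":0,"ay":0,"az":0,"grip":1},
    {"x":0.75,"y":-0.58,"z":0,"ax":0,"ay":0,"az":0,"grip":1},
    {"x":0.75,"y":-0.58,"z":0,"ax":0,"ay":0,"az":0,"grip":1},
    {"x":0.75,"y":-0.58,"z":0,"ax":0,"ay":0,"az":0,"grip":1},
    {"x":0.75,"y":-0.58,"z":0,"ax":0,"ay":0,"az":0,"grip":1},
    {"x":0.75,"y":-0.58,"z":0,"ax":0,"ay":0,"az":0,"grip":1},
    {"x":0.75,"y":-0.58,"z":0,"ax":0,"ay":0,"az":0,"grip":1},
    {"x":0.6,"y":-0.5,"z":0,"ax":0,"ay":0,"az":0,"grip":1},
    {"x":0,"y":0,"z":0,"ax":0,"ay":0,"az":0,"grip":1},
    {"x":0,"y":0,"z":0,"ax":0,"ay":0,"az":0,"grip":1}
  ]
}}

```text
time: 19.3
tcp_pos: [0.4196, 0.1847, 0.2546]
tool_rot: [0.845, 0.534, -0.001, -0.0]
ft_force: [0.2, -0.9, -1.2]
width: 0.08
grip_force: 58.5
```

```bash
python3 - <<'E'
from h import *
s=m.sense(); a=save('wrist','w7'); c=cam('wrist',s); t=save('top','t7')
plan([.4723,.2970,.255],-25.6)
print(proj(c,[.4723,.297,.112]),proj(c,[.5028,.2823,.122]))
cv2.imwrite('pics/w7b.png',cv2.resize(a[:,:,::-1],(800,600),interpolation=cv2.INTER_CUBIC))
k=a.astype(int);r,g,b=k[...,0],k[...,1],k[...,2]
rects(k,c,(r>150)&(g<70)&(b<70),.112)
E
```

```text
turn [-0.    0.01  0.01] shift [ 4.98 -0.07 -0.01] tcp [0.4201 0.1839 0.2549] yaw -25.55 w 0.086 F [-0.2 -0.9 -0.6] t 19.4
[284.1354486   50.79978132] [329.89856872  48.77142959]
[289, 0, 80, 3, 234] rect 515.8 312.6 1.3 58.1 64.5
[363, 5, 16, 85, 750] rect 532.7 269.8 57.6 7.3 64.6
[288, 92, 73, 9, 592] rect 487.3 253.7 6.0 58.1 64.6
[454, 205, 41, 27, 219] rect 570.9 97.2 38.1 5.2 11.6
[276, 247, 17, 95, 1239] rect 376.2 95.4 111.9 16.0 64.2
```

View pics/w7b.png

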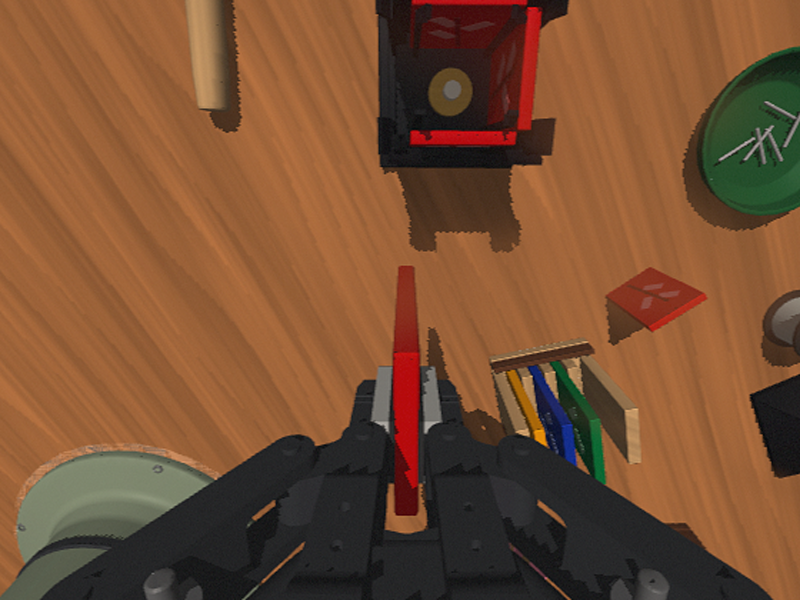

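The lantern is seen at (465,75) in the 800 px view, with its open side on the left. The held pane is upright, top strip (394–420, 350–515). Next I'll check the pane's offset in the hand.

```bash
python3 - <<'E'
from h import *
s=m.sense(); c=cam('wrist',s); M=R.from_quat(s['tool_rot']).as_matrix(); t=s['tcp_pos']
a=cv2.imread('pics/w7.png')[:,:,::-1].astype(int); r,g,b=a[...,0],a[...,1],a[...,2]
k=(r>150)&(g<70)&(b<70)
zt=t[2]+.007; zb=zt-.1
for v in(190,200,215,235,246,250,260,280,300,320,340,355):
    u=np.nonzero(((r>90)&(g<70)&(b<70))[v,260:310])[0]+260
    if len(u): 
        z=zt if v>=248 else None
        L=[(M.T@(ray(c,x,v,zt)-t)*1000).round(1)[:2].tolist() for x in(u[0]-.5,u[-1]+.5)]
        print(v,u[0],u[-1],L)
print('bottom edge +x end', [(M.T@(ray(c,x,186.5,zb)-t)*1000).round(1).tolist() for x in(278.5,290)])
# post positions expected for two hypotheses
q=m.regions_of('lantern','wrist')
T=np.array([.4713,.2990,.255]);plan(T,-25.4)
E
```

```text
190 279 289 [[54.4, -2.6], [54.4, 1.5]]
200 278 290 [[50.5, -3.0], [50.5, 1.9]]
215 277 291 [[44.4, -3.5], [44.4, 2.4]]
235 276 292 [[35.9, -3.9], [35.9, 2.8]]
246 275 293 [[31.0, -4.4], [31.0, 3.3]]
250 275 293 [[29.2, -4.4], [29.2, 3.3]]
260 275 293 [[24.7, -4.5], [24.7, 3.3]]
280 275 293 [[15.2, -4.5], [15.2, 3.4]]
300 278 292 [[5.3, -3.4], [5.3, 3.1]]
320 283 292 [[-5.2, -1.2], [-5.2, 3.2]]
340 288 291 [[-16.2, 1.0], [-16.2, 2.9]]
355 276 276 [[-24.9, -4.5], [-24.9, -4.0]]
bottom edge +x end [[29.4, -4.6, 93.0], [29.4, 3.7, 93.0]]
turn [-0.    0.   -0.02] shift [ 5.04 -0.13 -0.  ] tcp [0.4203 0.1839 0.255 ] yaw -25.58 w 0.087 F [ 0.2 -0.7 -0.5] t 19.45
```

Call:
{"method": "servo_tool", "body": {
  "series": [
    {"x":0.5,"y":-0.02,"z":0,"ax":0,"ay":0,"az":-0.02,"grip":1},
    {"x":0.8,"y":-0.02,"z":0,"ax":0,"ay":0,"az":0,"grip":1},
    {"x":0.8,"y":-0.02,"z":0,"ax":0,"ay":0,"az":0,"grip":1},
    {"x":0.8,"y":-0.02,"z":0,"ax":0,"ay":0,"az":0,"grip":1},
    {"x":0.8,"y":-0.02,"z":0,"ax":0,"ay":0,"az":0,"grip":1},
    {"x":0.8,"y":0,"z":0,"ax":0,"ay":0,"az":0,"grip":1},
    {"x":0.53,"y":0,"z":0,"ax":0,"ay":0,"az":0,"grip":1},
    {"x":0,"y":0,"z":0.5,"ax":0,"ay":0,"az":0,"grip":1},
    {"x":0,"y":0,"z":0.6,"ax":0,"ay":0,"az":0,"grip":1},
    {"x":0,"y":0,"z":0,"ax":0,"ay":0,"az":0,"grip":1},
    {"x":0,"y":0,"z":0,"ax":0,"ay":0,"az":0,"grip":1}
  ]
}}

```text
time: 20.55
tcp_pos: [0.4718, 0.2985, 0.2273]
tool_rot: [0.845, 0.534, -0.001, 0.0]
ft_force: [-0.3, -0.2, -0.8]
width: 0.085
grip_force: 58.6
```

```bash
python3 - <<'E'
from h import *
s=m.sense(); a=save('wrist','w8'); c=cam('wrist',s); b=save('side','s8'); c2=cam('side')
plan([.4719,.2984,.228],-25.4)
w=cv2.resize(a[60:360,200:420,::-1],(440,600),interpolation=cv2.INTER_CUBIC)
u,v=proj(c2,[.49,.29,.13]).astype(int); print(u,v)
d=cv2.resize(b[max(v-75,0):max(v-75,0)+150,u-45:u+45,::-1],(360,600),interpolation=cv2.INTER_CUBIC)
cv2.imwrite('pics/w8b.png',cv2.hconcat([w,d]))
k=a.astype(int);r,g,b=k[...,0],k[...,1],k[...,2]
rects(k,c,(r>130)&(g<70)&(b<70),.112)
E
```

```text
turn [ 0. -0.  0.] shift [-0.02 -0.    0.  ] tcp [0.4722 0.2989 0.2281] yaw -25.39 w 0.086 F [-0.8  0.4 -0.8] t 20.65
216 91
[290, 151, 79, 27, 1260] rect 520.9 320.9 20.3 61.4 64.6
[360, 178, 15, 69, 610] rect 532.8 270.4 59.2 7.6 64.5
[275, 186, 19, 155, 1951] rect 448.6 251.5 152.6 15.4 64.1
[304, 210, 45, 36, 662] rect 498.2 272.5 31.6 37.7 64.6
[302, 217, 16, 12, 99] rect 487.1 283.3 9.6 12.3 69.8
[305, 247, 54, 8, 398] rect 493.8 251.4 6.7 45.5 64.6
[447, 303, 39, 42, 394] rect 572.6 133.3 38.1 41.6 11.7
```

View pics/w8b.png

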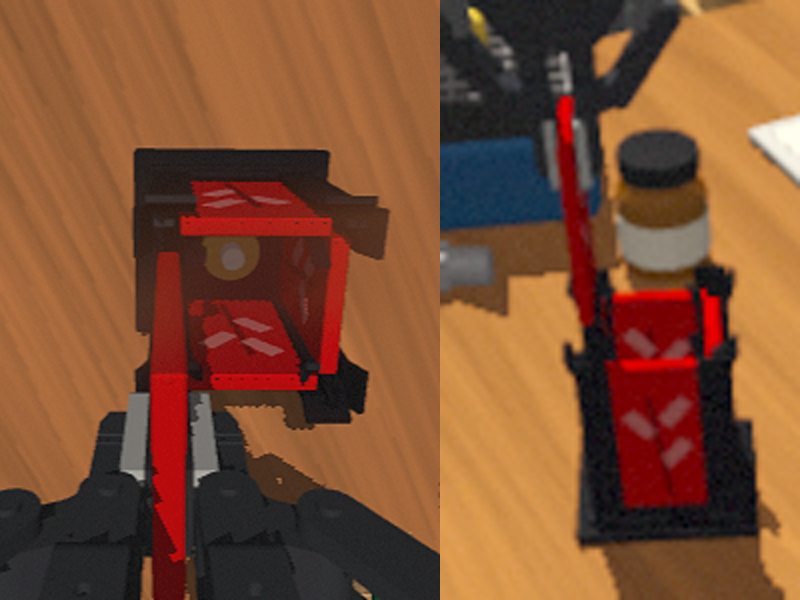

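The pane hangs over the open side between the two posts (crop (165,310)). I'll lower it slowly, watching the force.

Call:
{"method": "servo_tool", "body": {
  "series": [
    {"x":0,"y":0,"z":0.3,"ax":0,"ay":0,"az":0,"grip":1},
    {"x":0,"y":0,"z":0.3,"ax":0,"ay":0,"az":0,"grip":1},
    {"x":0,"y":0,"z":0.1,"ax":0,"ay":0,"az":0,"grip":1},
    {"x":0,"y":0,"z":0.1,"ax":0,"ay":0,"az":0,"grip":1},
    {"x":0,"y":0,"z":0,"ax":0,"ay":0,"az":0,"grip":1}
  ]
}}

```text
time: 21.15
tcp_pos: [0.472, 0.2992, 0.2075]
tool_rot: [0.845, 0.535, -0.0, -0.0]
ft_force: [0.3, -0.2, -1.2]
width: 0.089
grip_force: 58.6
```

Call:
{"method": "servo_tool", "body": {
  "series": [
    {"x":0,"y":0,"z":0.1,"ax":0,"ay":0,"az":0,"grip":1},
    {"x":0,"y":0,"z":0.1,"ax":0,"ay":0,"az":0,"grip":1},
    {"x":0,"y":0,"z":0,"ax":0,"ay":0,"az":0,"grip":1}
  ]
}}

```text
time: 21.45
tcp_pos: [0.472, 0.2992, 0.2026]
tool_rot: [0.845, 0.535, -0.0, 0.0]
ft_force: [-0.0, 0.2, -0.6]
width: 0.083
grip_force: 58.6
```

Call:
{"method": "servo_tool", "body": {
  "series": [
    {"x":0,"y":0,"z":0.15,"ax":0,"ay":0,"az":0,"grip":1},
    {"x":0,"y":0,"z":0.15,"ax":0,"ay":0,"az":0,"grip":1},
    {"x":0,"y":0,"z":0.15,"ax":0,"ay":0,"az":0,"grip":1},
    {"x":0,"y":0,"z":0.15,"ax":0,"ay":0,"az":0,"grip":1},
    {"x":0,"y":0,"z":0,"ax":0,"ay":0,"az":0,"grip":1}
  ]
}}

```text
time: 21.95
tcp_pos: [0.4719, 0.2991, 0.1872]
tool_rot: [0.845, 0.535, -0.0, -0.0]
ft_force: [0.4, 0.4, -0.4]
width: 0.085
grip_force: 58.6
```

Call:
{"method": "servo_tool", "body": {
  "series": [
    {"x":0,"y":0,"z":0.25,"ax":0,"ay":0,"az":0,"grip":1},
    {"x":0,"y":0,"z":0.25,"ax":0,"ay":0,"az":0,"grip":1},
    {"x":0,"y":0,"z":0.25,"ax":0,"ay":0,"az":0,"grip":1},
    {"x":0,"y":0,"z":0.25,"ax":0,"ay":0,"az":0,"grip":1},
    {"x":0,"y":0,"z":0.25,"ax":0,"ay":0,"az":0,"grip":1},
    {"x":0,"y":0,"z":0.25,"ax":0,"ay":0,"az":0,"grip":1}
  ]
}}

```text
time: 22.55
tcp_pos: [0.472, 0.2992, 0.1497]
tool_rot: [0.845, 0.535, -0.0, -0.0]
ft_force: [-0.2, 0.2, -1.1]
width: 0.08
grip_force: 58.6
```

Call:
{"method": "servo_tool", "body": {
  "series": [
    {"x":0,"y":0,"z":0.25,"ax":0,"ay":0,"az":0,"grip":1},
    {"x":0,"y":0,"z":0.25,"ax":0,"ay":0,"az":0,"grip":1},
    {"x":0,"y":0,"z":0.25,"ax":0,"ay":0,"az":0,"grip":1},
    {"x":0,"y":0,"z":0.25,"ax":0,"ay":0,"az":0,"grip":1},
    {"x":0,"y":0,"z":0.25,"ax":0,"ay":0,"az":0,"grip":1},
    {"x":0,"y":0,"z":0,"ax":0,"ay":0,"az":0,"grip":1}
  ]
}}

```text
time: 23.15
tcp_pos: [0.4718, 0.2991, 0.1182]
tool_rot: [0.845, 0.535, -0.001, -0.0]
ft_force: [-0.5, -1.0, -0.6]
width: 0.084
grip_force: 58.6
```

Call:
{"method": "servo_tool", "body": {
  "series": [
    {"x":0,"y":0,"z":0.12,"ax":0,"ay":0,"az":0,"grip":1},
    {"x":0,"y":0,"z":0.12,"ax":0,"ay":0,"az":0,"grip":1},
    {"x":0,"y":0,"z":0.12,"ax":0,"ay":0,"az":0,"grip":1},
    {"x":0,"y":0,"z":0.05,"ax":0,"ay":0,"az":0,"grip":1},
    {"x":0,"y":0,"z":0.05,"ax":0,"ay":0,"az":0,"grip":1},
    {"x":0,"y":0,"z":0,"ax":0,"ay":0,"az":0,"grip":1}
  ]
}}

```text
time: 23.75
tcp_pos: [0.4721, 0.2993, 0.1075]
tool_rot: [0.845, 0.535, -0.0, -0.0]
ft_force: [-1.1, 0.9, -1.8]
width: 0.085
grip_force: 58.6
```

Call:
{"method": "servo_tool", "body": {
  "series": [
    {"x":0,"y":0,"z":0.04,"ax":0,"ay":0,"az":0,"grip":1},
    {"x":0,"y":0,"z":0.04,"ax":0,"ay":0,"az":0,"grip":1},
    {"x":0,"y":0,"z":0,"ax":0,"ay":0,"az":0,"grip":1},
    {"x":0,"y":0,"z":0,"ax":0,"ay":0,"az":0,"grip":1}
  ]
}}

```text
time: 24.15
tcp_pos: [0.4721, 0.2993, 0.1055]
tool_rot: [0.845, 0.535, 0.0, -0.0]
ft_force: [0.4, -0.7, -1.3]
width: 0.079
grip_force: 58.6
```

Call:
{"method": "servo_tool", "body": {
  "series": [
    {"x":0,"y":0,"z":0.04,"ax":0,"ay":0,"az":0,"grip":1},
    {"x":0,"y":0,"z":0,"ax":0,"ay":0,"az":0,"grip":1},
    {"x":0,"y":0,"z":0,"ax":0,"ay":0,"az":0,"grip":1}
  ]
}}

```text
time: 24.45
tcp_pos: [0.4723, 0.2993, 0.1052]
tool_rot: [0.845, 0.535, 0.0, 0.0]
ft_force: [-2.4, -1.9, 10.6]
width: 0.083
grip_force: 60.6
```

Call:
{"method": "servo_tool", "body": {
  "series": [
    {"x":0,"y":0,"z":0,"ax":0,"ay":0,"az":0,"grip":0.2},
    {"x":0,"y":0,"z":0,"ax":0,"ay":0,"az":0,"grip":0.2},
    {"x":0,"y":0,"z":0,"ax":0,"ay":0,"az":0,"grip":0.2},
    {"x":0,"y":0,"z":0,"ax":0,"ay":0,"az":0,"grip":0.2},
    {"x":0,"y":0,"z":0,"ax":0,"ay":0,"az":0,"grip":0.2}
  ]
}}

```text
time: 24.95
tcp_pos: [0.4721, 0.2993, 0.1045]
tool_rot: [0.845, 0.535, -0.0, -0.0]
ft_force: [0.2, -0.9, -0.5]
width: 0.403
grip_force: 0.0
```

Call:
{"method": "servo_tool", "body": {
  "series": [
    {"x":0,"y":0,"z":-0.4,"ax":0,"ay":0,"az":0,"grip":0.2},
    {"x":0,"y":0,"z":-0.8,"ax":0,"ay":0,"az":0,"grip":0.2},
    {"x":0,"y":0,"z":-1,"ax":0,"ay":0,"az":0,"grip":0.2},
    {"x":0,"y":0,"z":-1,"ax":0,"ay":0,"az":0,"grip":0.2},
    {"x":0,"y":0,"z":-1,"ax":0,"ay":0,"az":0,"grip":0.2},
    {"x":0,"y":0,"z":-1,"ax":0,"ay":0,"az":0,"grip":0.2},
    {"x":-0.9,"y":0,"z":0,"ax":0,"ay":0,"az":0,"grip":0.2},
    {"x":-1,"y":0,"z":0,"ax":0,"ay":0,"az":0,"grip":0.2},
    {"x":-1,"y":0,"z":0,"ax":0,"ay":0,"az":0,"grip":0.2},
    {"x":-1,"y":0,"z":0,"ax":0,"ay":0,"az":0,"grip":0.2},
    {"x":0,"y":0,"z":0,"ax":0,"ay":0,"az":0,"grip":0.2}
  ]
}}

```text
time: 26.05
tcp_pos: [0.4295, 0.2085, 0.2352]
tool_rot: [0.846, 0.534, -0.0, 0.001]
ft_force: [0.4, -0.1, 0.3]
width: 0.403
grip_force: 0.0
```

```bash
python3 - <<'E'
from h import *
s=m.sense(); c=cam('wrist',s); k=save('wrist','w9').astype(int); plan([.4722,.2990,.25],-25.4)
r,g,b=k[...,0],k[...,1],k[...,2]; print('wrist');rects(k,c,(r>145)&(g<70)&(b<70),.112)
print(proj(c,[.4722,.299,.112]))
k=save('top','t9').astype(int);c=cam('top');r,g,b=k[...,0],k[...,1],k[...,2];print('top');rects(k,c,(r>150)&(g<60)&(b<60),.112,25)
E
```

```text
turn [ 0.01  0.   -0.  ] shift [ 3.93 -0.01 -0.58] tcp [0.4302 0.2101 0.2354] yaw -25.44 w 0.395 F [ 0.7  1.3 -0. ] t 26.1
wrist
[290, 25, 85, 12, 946] rect 516.8 315.1 6.7 58.6 64.5
[278, 37, 10, 87, 757] rect 471.4 300.1 58.2 6.5 64.7
[367, 39, 17, 86, 812] rect 532.6 269.8 57.8 7.2 64.3
[289, 126, 77, 10, 659] rect 487.4 254.0 6.8 58.7 64.5
[460, 235, 42, 27, 231] rect 571.0 102.2 37.9 5.3 11.5
[284.19714217  82.78003784]
top
[282, 17, 23, 21, 424] rect 807.7 -43.3 39.5 37.9 1.2
[209, 18, 22, 20, 437] rect 808.1 86.8 37.2 36.6 89.3
[540, 119, 17, 12, 152] rect 617.9 -480.5 29.2 20.0 88.9
[228, 142, 8, 24, 82] rect 576.9 68.3 41.5 5.6 11.0
```

All four pane tops measure the same size at 112 mm height. The fitted one is 68.3 mm from the opposite pane, against a nominal 68, so it is home.

```bash
python3 -c "
from h import *
print(m.sign_off())"
```

```text
the job is handed in; nothing more can be done
None
```

The red pane is fully home in the lantern's open side and released, after a stop in the dark block's groove. The other three panes were left in the rack. The job was handed in at about 26 s.

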